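# Sweep the brass rings off the sorting board into its trough

### The job

Sweep all three brass rings along the white sorting board with your fingertips and over its open edge into the dark steel trough at the left-hand end of the board. Push them along the deck: do not pick any of them up. Leave the folding loupe that stands among them where it is, and the other loose things beside the board too.

Things in the scene. Friction and masses are not known exactly. Their poses are not given: they have to be found in the camera images.
- board: sorting board, fixed, 222 (x) by 290 (y) mm. Origin: centre of its underside, on the bench; x across it, y along it to the trough (robot's left), z up. Level white deck 30 mm above the origin: x -105..105, y -139..60 mm. Wooden rim round all four sides, 6 mm thick, top 7 mm above the deck. Rings and loupe: y -65..-15, in lanes x about -72, -24, 24, 72 mm (which is where changes)
- trough (a point): centre of the floor of the dark steel trough at the board's +y end: board x 0, y +99.5, z 4 mm. The trough spans board y +60 to +139 mm and x -105 to +105; at y = +60 the deck ends in an open drop of 26 mm to its floor, with no rim between. Axes as the board's
- ring_1: a plain brass ring band lying flat on the white deck: 22 mm outside diameter, 16 mm hole, 8 mm high, about 15 g. Origin: centre of its underside. One of three alike; slides freely and falls over the deck's edge once its centre is past it
- ring_2: a plain brass ring band lying flat on the white deck: 22 mm outside diameter, 16 mm hole, 8 mm high, about 15 g. Origin: centre of its underside. One of three alike; slides freely and falls over the deck's edge once its centre is past it
- ring_3: a plain brass ring band lying flat on the white deck: 22 mm outside diameter, 16 mm hole, 8 mm high, about 15 g. Origin: centre of its underside. One of three alike; slides freely and falls over the deck's edge once its centre is past it
- loupe: folding pocket loupe, closed, grey metal and black, 24 (x) by 32 (y) by 19 mm high, about 60 g, standing loose on the white deck in a lane of its own among the rings. Origin: centre of its underside. To be left alone
- charcoal: black soldering charcoal block, 60 by 100 by 28 mm, loose on the bench to the left of the board. Origin: centre of its underside. To be left alone
- steel_block: square steel bench block, 60 by 60 by 18 mm, loose on the bench to the right of the board. Origin: centre of its underside. To be left alone

How it is judged:
By the outcome, as a careful person would: the job done as asked, in the order asked, and still so for the second after the job is handed in, with the robot touching nothing.
It also fails if it takes over 45 s, if anything falls off the work surface, if the arm or the gripper's body presses on something with over 40 N, if the wrist force passes 120 N, or if a joint passes its speed limit or range.

### The arm

A 6-joint arm with a two-finger parallel gripper is mounted at the origin on a cart in front of the work surface, level with it; the furniture and walls round the work are solid. World frame = base frame: x ahead of the robot, y to its left, z up, the work surface at z = 0. Lengths are in m, angles in rad, forces in N, time in s.
With the tool pointing down it reaches from about 0.3 to 0.775 m from the base axis. Payload 14.6 kg.
Tool frame: the origin (TCP) lies on the front face of the gripper's body, between the roots of the fingers; the fingertips stand 97 mm ahead of it and the grasp point (between the pads) lies 78 mm ahead of it; z points along the fingers, x is the direction in which the jaws open and shut, and the axes are right-handed (so a half turn about z gives the same grasp; the last joint's range is limited). The gripper opens to 94 mm and grips with 3 to 60 N. Pads are 16 mm wide; open, the fingers measure 119 mm over their backs; the gripper's body (75 mm by 177 mm) begins 78 mm behind the grasp point.
Start: joints at [1.238, 0.3, 1.521, -0, 1.321, -0.067], TCP at [0.144, 0.531, 0.303] pointing down, gripper open.
Joint ranges: [-3.03, 3.03], [-0.79, 2.21], [0.23, 2.52], [-1.04, 4.18], [0, 3.07], [-2.55, 2.55]. Speed limits (rad/s): [2.22, 2.22, 2.57, 3.14, 3.14, 3.14].

### API

Orientations are given as [roll, pitch, yaw] about the fixed x, y, z axes, in that order (R = Rz(yaw) Ry(pitch) Rx(roll)).
In Python, from station import sensors, camera, ctrl gives the robot as it stands.
- The arm moves only by the tool move_arm, never from a script. Its argument "rows" is text: rows parted by semicolons, each of 6 numbers parted by spaces: the shift along the tool's x, y, z in mm, then the turn, a rotation vector about the tool's x, y, z in rad. In form: x y z wx wy wz; .... A call has 1 to 20 rows; each row shifts and turns the pose as measured when the row begins, along the tool's axes as they then stand; what a row does not reach is not made up. A row lasts 1/8 s, in which the tool goes at most 62.5 mm and 10.7 degrees, less where a joint would pass 70% of its speed; a pose out of reach is approached as far as the arm can. A call with a gripper value outside its range is refused whole. "grip" is the opening, from -1 (shut) to 1 (fully open), set as the call begins (left out, the last holds). The fingers move at their own pace and stop on an object; "newtons" is the grip in N (left out, the last holds). Time passes only in rows, so rows that do not move let the fingers close. It gives the time, the measured TCP pose, the force and the opening at its end, in the units of the state.
- sensors.get_obs(): the state, without advancing time (a new reading comes with each control period).
- camera(name): name is "scene" or "top" or "wrist"; returns a dict with "color" (480x640x3 uint8, blue, green, red), "z_map" (480x640 float32, m along the optical axis (not along the pixel's ray), 0 where there is no reading), "mtx" (3x3 intrinsics, pixels), "position" and "attitude" of the camera in the world; the wrist camera has in their place "hand_eye" (4x4, takes a point from camera to tool coordinates, whose origin is the TCP and whose axes are the tool frame's). Camera axes: x right, y down, z forward; pixel columns grow to the right and rows downward; lengths in m; the calibration is good to about 2 mm. The wrist camera is an equidistant fisheye: a pixel r from the principal point sees the ray r / f radians off the axis. A picture is of the moment at which its call begins: read the wrist's pose just before it.
- ctrl.hand_in(): hands the job in, once; it reports no verdict.
The state is a dict: "time_s": time; "qpos": joint angles; "joint_vel": joint speeds; "tau": joint torques, N m; "ee_pos": TCP position; "eef_rot": TCP orientation; "force": force on the tool from outside, world axes, zero at the start; "moment": the same for the moment, N m; "grip_width": finger opening in m.
Only numpy, scipy, OpenCV 4.12 (cv2) and the standard library are available. Lean on these libraries where they do the work, as an engineer would, in place of code of your own. Each camera call takes 0.05 s, during which the arm holds its last target.

## Working session

There is one attempt and no reset: what is moved stays moved. The work goes in short steps, Python scripts to look and compute and a tool call to move; the robot and the scene stay as the last step left them, time stands still between calls to the robot, and variables do not carry over. Pictures are saved under pics/ and viewed, and the job is handed in when it is done.

Besides the shell and the picture viewer there is one more tool, called by a JSON object that holds its "fn" and its "kwargs", one argument or row to a line. move_arm: Moves the arm, as the interface text tells. Its arguments: {"type":"object","properties":{"rows":{"type":"string"},"grip":{"type":"number"},"newtons":{"type":"number"}},"required":["rows"]}

```bash
mkdir -p pics; python3 - <<'E'
from station import sensors, camera
import cv2,numpy as np
o=sensors.get_obs();print(o)
for n in ("scene","top"):
    c=camera(n);cv2.imwrite(f"pics/{n}1.png",c["color"]);np.savez(f"{n}1.npz",**c);print(n,c["mtx"].tolist(),c["position"],c["attitude"])
E
```

```text
{'time_s': 0.0, 'qpos': array([ 1.23840974e+00,  3.00503278e-01,  1.52155365e+00, -8.26458087e-06,
        1.32068165e+00, -6.66191875e-02]), 'joint_vel': array([-0.00055535, -0.00164747,  0.00058726, -0.00012722, -0.00108002,
       -0.00113703]), 'tau': array([ 2.30516940e-03, -5.31812489e+01, -3.52731156e+01,  7.08895829e-02,
        2.45453732e-02, -1.42888407e-04]), 'ee_pos': array([0.14442722, 0.53055727, 0.30208021]), 'eef_rot': array([-3.14152436e+00,  1.14391460e-03,  1.30503102e+00]), 'force': array([-0.77254668, -0.20550232,  0.12276782]), 'moment': array([ 0.01161986, -0.03330655,  0.00201943]), 'grip_width': 0.09398178555567095}
scene [[490.78874620532264, 0.0, 319.8221054134059], [0.0, 490.78874620532264, 235.4275651437268], [0.0, 0.0, 1.0]] [ 0.25452294 -0.49096243  0.69056421] [-2.34560267  0.01920504 -0.56438965]
top [[454.015660740703, 0.0, 318.2889391535105], [0.0, 454.015660740703, 235.05686685297633], [0.0, 0.0, 1.0]] [0.52638536 0.03691749 1.03735417] [-3.09834175  0.00421159 -1.56318046]
```

View pics/top1.png

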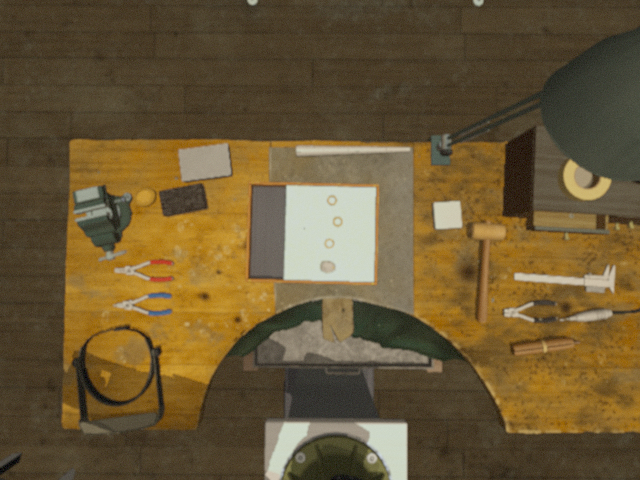

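View pics/scene1.png

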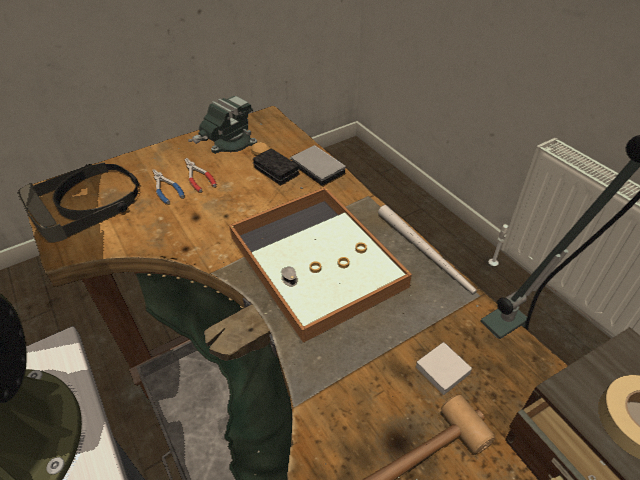

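The top view shows three rings near (332,200), (338,222) and (329,243). The loupe is at (327,267), the trough is the dark strip at columns 250–285, and the charcoal is at (183,198). I'll measure them next.

```bash
cat > h.py <<'E'
import numpy as np,cv2
from scipy.spatial.transform import Rotation as R
def ray(c,uv,z):
    M=R.from_euler('xyz',c["attitude"]).as_matrix();uv=np.atleast_2d(uv).astype(float)
    d=np.c_[uv,np.ones(len(uv))]@np.linalg.inv(c["mtx"]).T@M.T
    return c["position"]+d*((z-c["position"][2])/d[:,2])[:,None]
def deckmask(c):
    im=c["color"];m=((im.min(2)>170)).astype(np.uint8)
    n,l,s,_=cv2.connectedComponentsWithStats(m);k=1+np.argmax(s[1:,4]);return (l==k).astype(np.uint8)
E
python3 - <<'E'
from h import *
for n in("top","scene"):
    c=dict(np.load(n+"1.npz"));im=c["color"]
    if n=="top":
        roi=(slice(180,290),slice(240,390))
        m=np.zeros(im.shape[:2],np.uint8);m[roi]=(im[roi].min(2)>150)
    else:
        roi=(slice(185,335),slice(220,415));m=np.zeros(im.shape[:2],np.uint8);m[roi]=(im[roi].min(2)>150)
    nn,l,s,_=cv2.connectedComponentsWithStats(m);k=1+np.argmax(s[1:,4]);m=(l==k).astype(np.uint8)
    cs,_=cv2.findContours(m,cv2.RETR_EXTERNAL,cv2.CHAIN_APPROX_NONE);ct=max(cs,key=cv2.contourArea)
    P=ray(c,ct[:,0],.03);r=cv2.minAreaRect((P[:,:2]*1000).astype(np.float32));print(n,"deck",r,cv2.boxPoints(r).round(1).tolist())
    f=np.zeros_like(m);cv2.drawContours(f,[ct],-1,1,-1)
    hsv=cv2.cvtColor(im,cv2.COLOR_BGR2HSV)
    h=cv2.morphologyEx(((f==1)&((im[...,0]<150))).astype(np.uint8),cv2.MORPH_CLOSE,np.ones((3,3)))
    cs,_=cv2.findContours(h,cv2.RETR_EXTERNAL,cv2.CHAIN_APPROX_NONE)
    for q in cs:
        if cv2.contourArea(q)<15: continue
        x,y,w,hh=cv2.boundingRect(q);mo=cv2.moments(q);u=[mo['m10']/mo['m00'],mo['m01']/mo['m00']]
        print((x,y,w,hh),np.round(u,1),ray(c,u,.034)[0].round(4),ray(c,u,.0395)[0].round(4),hsv[y:y+hh,x:x+w][h[y:y+hh,x:x+w]>0].mean(0).round())
    v,u=200,300
    for u,v in((300,250),(265,230)) if n=="top" else ((300,300),(300,235)): print(u,v,c["z_map"][v,u])
    x0,y0,x1,y1=(240,175,390,290) if n=="top" else (215,180,420,340)
    cv2.imwrite(f"pics/{n}_crop.png",cv2.resize(im[y0:y1,x0:x1],None,fx=3.8,fy=3.8,interpolation=cv2.INTER_CUBIC)[:600,:800])
E
```

```text
top deck ((574.8021240234375, 16.596588134765625), (199.76380920410156, 210.41822814941406), 88.98515319824219) [[467.79998779296875, -81.4000015258789], [678.2000122070312, -85.0999984741211], [681.7999877929688, 114.5999984741211], [471.3999938964844, 118.30000305175781]]
(333, 217, 9, 10) [337.1 221.2] [6.007e-01 1.000e-04 3.400e-02] [6.003e-01 3.000e-04 3.950e-02] [ 23.  71. 194.]
(327, 196, 10, 9) [331.6 199.9] [0.6481 0.0126 0.034 ] [0.6474 0.0127 0.0395] [ 22.  68. 192.]
300 250 1.0081978
265 230 1.0347416
scene deck ((576.0267944335938, 19.28496551513672), (195.3875274658203, 207.8830108642578), 88.83091735839844) [[470.1000061035156, -76.30000305175781], [678.0, -80.5], [681.9000244140625, 114.80000305175781], [474.1000061035156, 119.0999984741211]]
(281, 266, 17, 21) [288.9 276.1] [0.5021 0.0258 0.034 ] [0.5    0.0215 0.0395] [ 25.  50. 128.]
(309, 261, 13, 12) [315.  266.8] [0.5522 0.0192 0.034 ] [0.5497 0.0149 0.0395] [ 18. 131. 148.]
(337, 257, 13, 12) [343.  262.3] [6.005e-01 6.000e-04 3.400e-02] [ 0.5976 -0.0035  0.0395] [ 19. 129. 149.]
(355, 242, 12, 12) [360.6 247.5] [0.6487 0.0135 0.034 ] [0.6454 0.0093 0.0395] [ 21. 118. 159.]
300 300 0.8302058
300 235 0.9432454
```

View pics/top_crop.png

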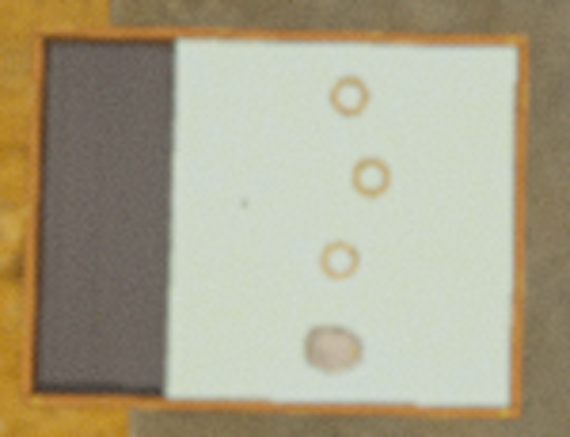

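Board yaw is about -1°. The rings are at A (0.648, 0.013), B (0.600, 0.000) and C (0.552, 0.019), and the loupe is at (0.502, 0.022). The deck edge is at y≈0.117. I'll leave a small gap between the fingers so each ring nests between the two tips, and turn the jaws to lie across the board.

{"fn": "move_arm", "kwargs": {
  "rows": "0 0 0 0 0 0.17;0 0 0 0 0 0.17;0 0 0 0 0 0.17;0 0 0 0 0 0.17;0 0 0 0 0 0.17;0 0 0 0 0 0.17;0 0 0 0 0 0.17;0 0 0 0 0 0.13",
  "grip": -0.79,
  "newtons": 20
}}

```text
time_s: 1.1
ee_pos: [0.1442, 0.5299, 0.2993]
eef_rot: [3.135, 0.002, -0.058]
force: [0.4, -0.1, -0.2]
grip_width: 0.0178
```

{"fn": "move_arm", "kwargs": {
  "rows": "34 45 0 0 0 -0.02;34 45 0 0 0 -0.02;34 45 0 0 0 0;34 45 0 0 0 0;34 45 0 0 0 0;34 45 0 0 0 0;34 45 0 0 0 0;34 45 0 0 0 0;34 45 0 0 0 0;34 45 0 0 0 0;34 45 0 0 0 0;34 45 0 0 0 0;0 0 0 0 0 0"
}}

```text
time_s: 2.72
ee_pos: [0.5494, -0.0386, 0.2992]
eef_rot: [3.133, 0.005, -0.017]
force: [0.2, 0.2, -0.5]
grip_width: 0.0099
```

```bash
python3 - <<'E'
from station import sensors, camera
import cv2
o=sensors.get_obs();print(o["ee_pos"],o["eef_rot"],o["grip_width"],o["qpos"])
c=camera("wrist");cv2.imwrite("pics/w1.png",c["color"]);print(c["mtx"],c["hand_eye"])
E
```

```text
[ 0.54936044 -0.03858481  0.29921059] [ 3.13305273  0.00527517 -0.0174057 ] 0.009945290121642126 [-0.13375877  0.3061138   1.5210683  -0.0093915   1.31866928 -0.11401337]
[[371.64829954   0.         321.05602718]
 [  0.         371.64829954 238.73246045]
 [  0.           0.           1.        ]] [[ 9.99999986e-01 -1.22469873e-06  1.67149585e-04 -4.49111827e-04]
 [-3.95802432e-05  9.69800127e-01  2.43901028e-01 -7.01358161e-02]
 [-1.62400394e-04 -2.43901032e-01  9.69800114e-01 -8.08634394e-02]
 [ 0.00000000e+00  0.00000000e+00  0.00000000e+00  1.00000000e+00]]
```

View pics/w1.png

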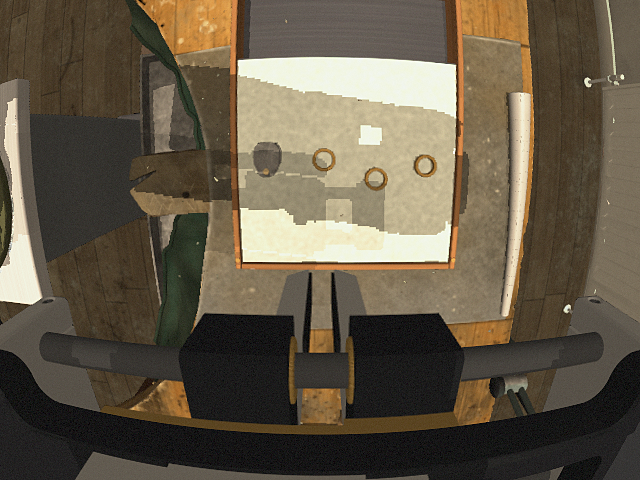

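The wrist view shows rings C (324,159), B (376,178) and A (425,165). The loupe is at (267,158) and the fingertips are near (322,275). I'll cross-check these positions against the top view.

```bash
cat >> h.py <<'E'
def wray(c,o,uv,z):
    K=c["mtx"];H=c["hand_eye"];M=R.from_euler('xyz',o["eef_rot"]).as_matrix()
    out=[]
    for u,v in uv:
        x,y=u-K[0,2],v-K[1,2];r=np.hypot(x,y);t=r/K[0,0]
        d=np.array([x/r*np.sin(t),y/r*np.sin(t),np.cos(t)])
        p=o["ee_pos"]+M@H[:3,3];d=M@H[:3,:3]@d
        out.append(p+d*(z-p[2])/d[2])
    return np.array(out)
E
python3 - <<'E'
from h import *
from station import sensors, camera
o=sensors.get_obs();c=camera("wrist")
print(wray(c,o,[(324,159),(376,178),(425,165)],.036).round(4))
print(wray(c,o,[(267,158)],.04).round(4))
print(wray(c,o,[(238,58),(456,64),(453,263),(243,263)],.03).round(4))
E
```

```text
[[0.5504 0.0198 0.036 ]
 [0.5985 0.0018 0.036 ]
 [0.6456 0.0145 0.036 ]]
[[0.4984 0.0222 0.04  ]]
[[ 0.4708  0.1204  0.03  ]
 [ 0.6799  0.1155  0.03  ]
 [ 0.6823 -0.0853  0.03  ]
 [ 0.4675 -0.0815  0.03  ]]
```

{"fn": "move_arm", "kwargs": {
  "rows": "1.5 0 35 -0.008 0 0;0 0 35 0 0 0;0 0 35 0 0 0;0 0 30 0 0 0;0 0 20 0 0 0;0 0 5 0 0 0;0 0 0 0 0 0"
}}

```text
time_s: 3.7
ee_pos: [0.546, -0.03, 0.138]
eef_rot: [3.126, 0.002, -0.005]
force: [-0.7, -0.5, 0.8]
grip_width: 0.0099
```

{"fn": "move_arm", "kwargs": {
  "rows": "5 0 4 0.015 0 0.013;0 0 3 0 0 0;0 0 0 0 0 0"
}}

```text
time_s: 4.08
ee_pos: [0.552, -0.0297, 0.1326]
eef_rot: [3.141, -0.001, -0.019]
force: [-0.1, 0.2, -0.3]
grip_width: 0.0099
```

{"fn": "move_arm", "kwargs": {
  "rows": "0 0 3 0 0 0;0 -10 0 0 0 0;0 -10 0 0 0 0;0 -8 0 0 0 0;0 -8 0 0 0 0;0 -8 0 0 0 0;0 0 0 0 0 0"
}}

```text
time_s: 4.95
ee_pos: [0.5529, 0.018, 0.1297]
eef_rot: [3.141, -0.002, -0.018]
force: [0.2, -0.5, 0.2]
grip_width: 0.0097
```

```bash
python3 - <<'E'
from station import sensors, camera
import cv2
c=camera("wrist");cv2.imwrite("pics/w2.png",c["color"])
E
```

```text
(no output)
```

View pics/w2.png

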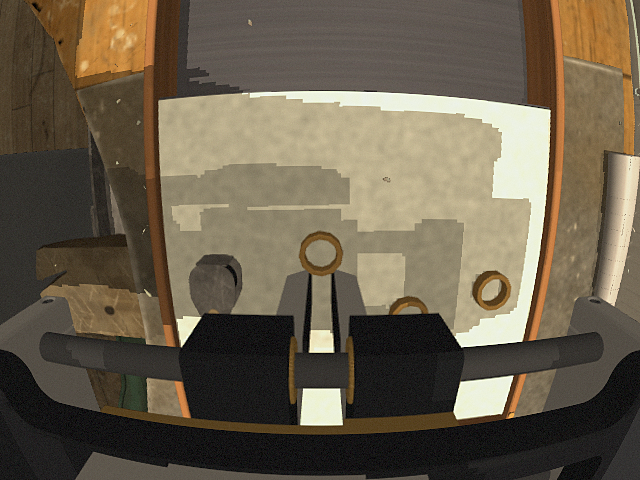

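Ring C at (321,254) is nested centrally between the fingertips, and the loupe at (215,283) is clear. I'll carry on over the edge.

{"fn": "move_arm", "kwargs": {
  "rows": "0 -10 0 0 0 0;0 -13 0 0 0 0;0 -13 0 0 0 0;0 -13 0 0 0 0;0 -13 0 0 0 0;0 -13 0 0 0 0;0 -13 0 0 0 0;0 -12 0 0 0 0;0 -6 0 0 0 0;0 0 0 0 0 0"
}}

```text
time_s: 6.25
ee_pos: [0.5549, 0.1315, 0.1296]
eef_rot: [3.141, -0.002, -0.018]
force: [-0.4, 1.0, -0.3]
grip_width: 0.0098
```

```bash
python3 - <<'E'
from station import sensors, camera
import cv2
c=camera("wrist");cv2.imwrite("pics/w3.png",c["color"])
E
```

```text
(no output)
```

View pics/w3.png

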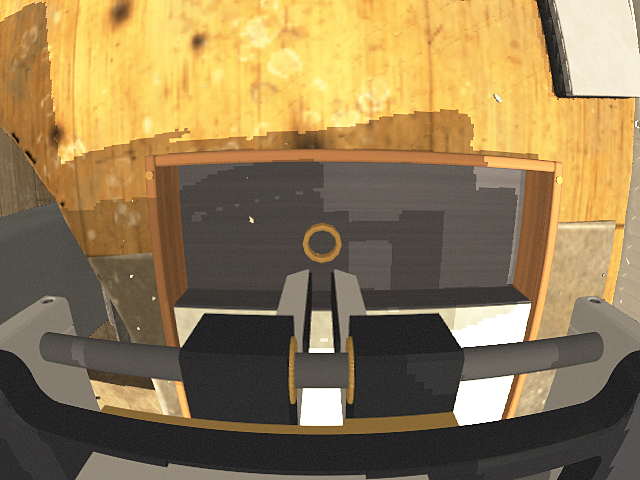

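Ring C is flat in the trough at (322,243). Next I'll lift, go back behind ring B, and lower.

{"fn": "move_arm", "kwargs": {
  "rows": "0 0 -25 0 0 0;0 5 -15 0 0 0;10 35 0 0 0 0;13 40 0 0 0 0;13 40 0 0 0 0;10 36 0 0 0 0;0 8 0 0 0 0;0 0 20 0 0 0;0 0 0 0 0 0"
}}

```text
time_s: 7.42
ee_pos: [0.5976, -0.042, 0.1511]
eef_rot: [3.141, -0.001, -0.021]
force: [-0.4, -0.4, 0.3]
grip_width: 0.0102
```

{"fn": "move_arm", "kwargs": {
  "rows": "2 0 14 0 0 0;0 0 6 0 0 0;0 0 2 0 0 0;0 0 0 0 0 0"
}}

```text
time_s: 7.92
ee_pos: [0.6, -0.0408, 0.1291]
eef_rot: [3.141, -0.002, -0.019]
force: [-0.1, 0.3, 0.1]
grip_width: 0.0101
```

```bash
python3 - <<'E'
from station import sensors, camera
import cv2
c=camera("wrist");cv2.imwrite("pics/w4.png",c["color"])
E
```

```text
(no output)
```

View pics/w4.png

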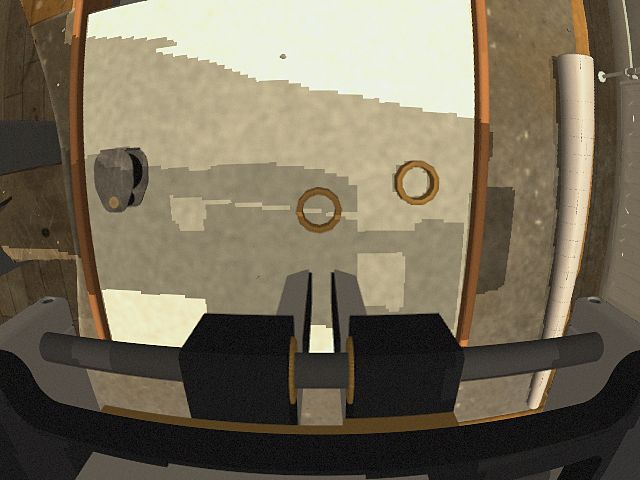

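Ring B at (319,210) is straight ahead of the fingers, and A is at (417,183), clear to the side.

{"fn": "move_arm", "kwargs": {
  "rows": "0 -9 0 0 0 0;0 -8 0 0 0 0;0 -8 0 0 0 0;0 -8 0 0 0 0;0 -10 0 0 0 0;0 -12 0 0 0 0;0 -12 0 0 0 0;0 -12 0 0 0 0;0 -12 0 0 0 0;0 -12 0 0 0 0;0 -12 0 0 0 0;0 -12 0 0 0 0;0 -12 0 0 0 0;0 -12 0 0 0 0;0 -10 0 0 0 0;0 -5 0 0 0 0;0 0 0 0 0 0"
}}

```text
time_s: 10.1
ee_pos: [0.6035, 0.138, 0.1297]
eef_rot: [3.141, -0.004, -0.018]
force: [0.5, -0.2, -0.6]
grip_width: 0.0101
```

```bash
python3 - <<'E'
from station import sensors, camera
import cv2
c=camera("wrist");cv2.imwrite("pics/w5.png",c["color"])
E
```

```text
(no output)
```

View pics/w5.png

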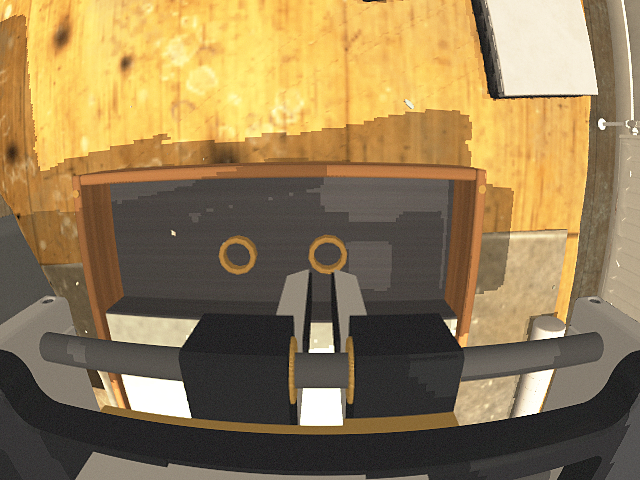

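Rings B and C are both in the trough, at (328,254) and (238,255). Ring A is next.

{"fn": "move_arm", "kwargs": {
  "rows": "0 0 -25 0 0 0;0 5 -15 0 0 0;10 35 0 0 0 0;13 40 0 0 0 0;13 40 0 0 0 0;10 32 0 0 0 0;0 5 0 0 0 0;1 0 20 0 0 0;0 0 14 0 0 0;0 0 5 0 0 0;0 0 2 0 0 0;0 0 0 0 0 0"
}}

```text
time_s: 11.65
ee_pos: [0.6471, -0.0254, 0.1277]
eef_rot: [3.14, -0.002, -0.017]
force: [0.4, -0.2, -0.1]
grip_width: 0.0099
```

```bash
python3 - <<'E'
from station import sensors, camera
import cv2
c=camera("wrist");cv2.imwrite("pics/w6.png",c["color"])
E
```

```text
(no output)
```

View pics/w6.png

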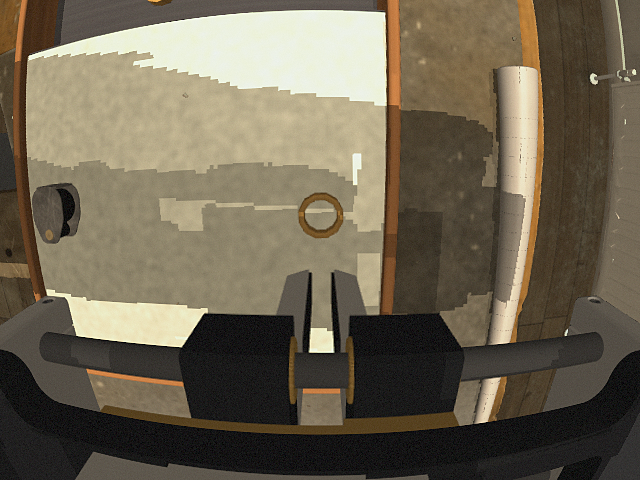

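Ring A at (321,215) is centred ahead. The tips are a bit low, so I'll raise them 2 mm before pushing.

{"fn": "move_arm", "kwargs": {
  "rows": "0 0 -2 0 0 0;0 -9 0 0 0 0;0 -8 0 0 0 0;0 -8 0 0 0 0;0 -8 0 0 0 0;0 -10 0 0 0 0;0 -12 0 0 0 0;0 -12 0 0 0 0;0 -12 0 0 0 0;0 -12 0 0 0 0;0 -12 0 0 0 0;0 -12 0 0 0 0;0 -12 0 0 0 0;0 -12 0 0 0 0;0 -10 0 0 0 0;0 -5 0 0 0 0;0 0 0 0 0 0"
}}

```text
time_s: 13.82
ee_pos: [0.6497, 0.1411, 0.1296]
eef_rot: [3.14, -0.002, -0.015]
force: [0.3, 0.3, -0.4]
grip_width: 0.0096
```

```bash
python3 - <<'E'
from station import sensors, camera
import cv2
c=camera("wrist");cv2.imwrite("pics/w7.png",c["color"])
E
```

```text
(no output)
```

View pics/w7.png

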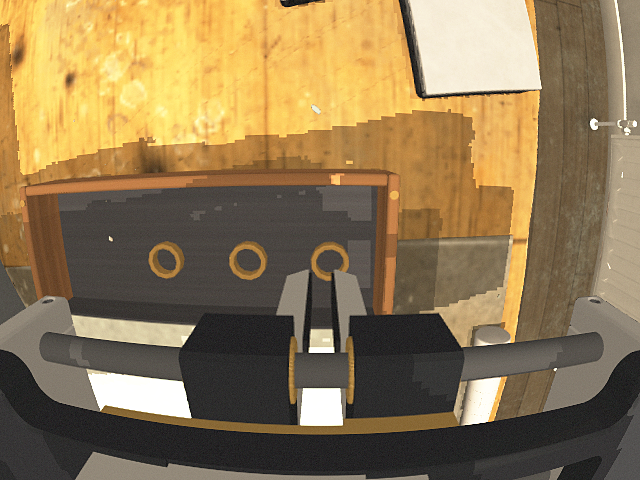

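All three rings are in the trough, at (166,260), (248,260) and (330,260). I'll lift clear and check the loupe.

{"fn": "move_arm", "kwargs": {
  "rows": "0 0 -30 0 0 0;0 0 -40 0 0 0;0 0 -40 0 0 0;0 0 -40 0 0 0;-30 30 -20 0 0 0;-30 30 0 0 0 0;-30 30 0 0 0 0;0 0 0 0 0 0"
}}

```text
time_s: 14.88
ee_pos: [0.555, 0.0469, 0.3051]
eef_rot: [3.139, -0.003, -0.02]
force: [0.1, 0.4, 0.2]
grip_width: 0.0095
```

```bash
python3 - <<'E'
from h import *
from station import sensors, camera
for n in("scene","wrist","top"):
    o=sensors.get_obs();c=camera(n);cv2.imwrite(f"pics/{n}_end.png",c["color"])
    if n=="scene": im=c["color"]; cv2.imwrite("pics/cmp.png",np.vstack([cv2.resize(i[130:350,180:480],None,fx=1.3,fy=1.3) for i in (np.load("scene1.npz")["color"],im)]))
E
```

```text
(no output)
```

View pics/cmp.png

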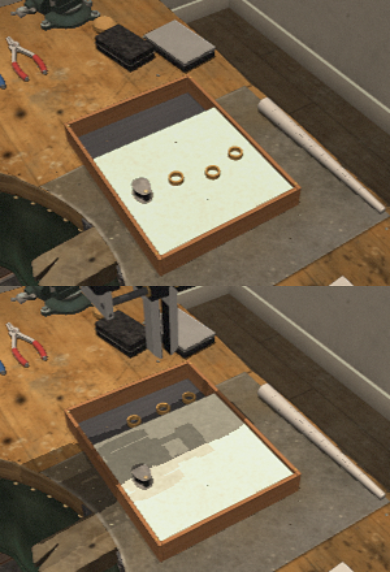

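View pics/wrist_end.png

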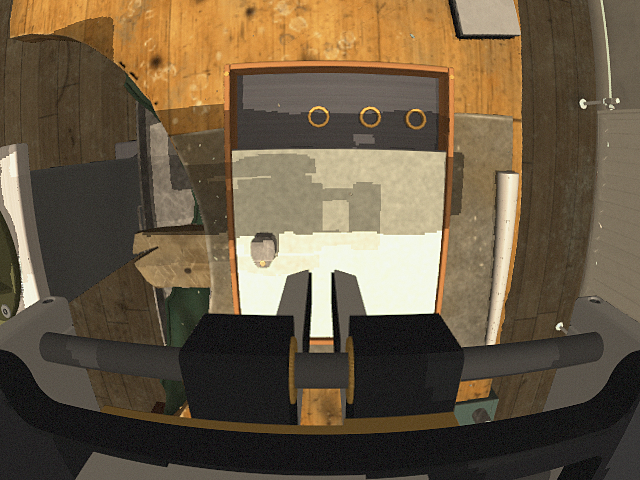

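View pics/top_end.png

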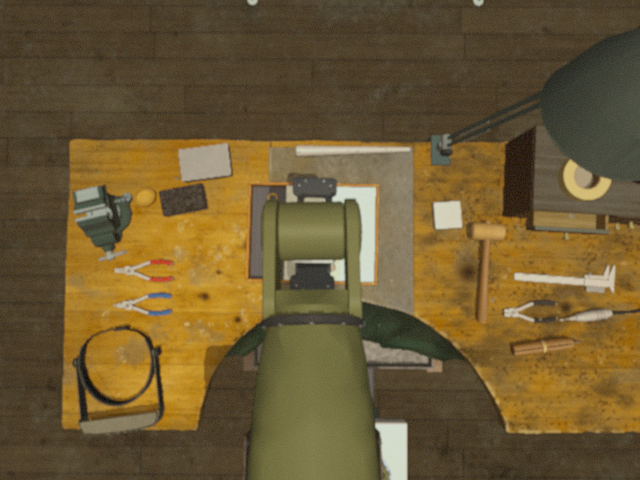

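The wrist view shows three rings in the trough, at (318,117), (371,117) and (416,119). In the scene comparison the loupe stands at the same spot as before. In the top view the charcoal (183,198) and the steel block (447,215) are unmoved.

```bash
python3 -c "
from station import ctrl
print(ctrl.hand_in())"
```

```text
the job is handed in; nothing more can be done
None
```

All three brass rings are in the steel trough, and I handed the job in at about 15 s. I pushed each ring along the deck on its own, nested between nearly closed fingertips held about 3 mm above it, and over the open edge. None was picked up.

- **Rings:** the last wrist and scene pictures, taken with the gripper clear, show all three in the trough.
- **Other things:** by eye, the loupe stands where it was, and so do the charcoal and steel block. I did not measure their positions again.
- **Forces:** the readings at the end of each move were 1 N or so. I did not read them during the pushes.
- **Disagreements:** the top and wrist cameras differed by up to about 3 mm on the ring positions. The tips came down to about 1 mm above the deck before the last push, so I raised them 2 mm first.

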